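Clamp the reagent bottle for its dispenser

ROBOT

A 6-joint arm with a two-finger parallel gripper is mounted at the origin on the work surface. World frame = base frame: x ahead of the robot, y to its left, z up, the work surface at z = 0. Lengths are in m, angles in rad, forces in N, time in s.
With the tool pointing down it reaches from about 0.25 to 0.725 m from the base axis. Payload 4 kg.
Tool frame: the origin (TCP) lies at the very end of the fingers, on their centre line; the grasp point (between the pads) lies 19 mm behind it; y points along the fingers, z is the direction in which the jaws open and shut, and the axes are right-handed (so a half turn about y gives the same grasp; the last joint's range is limited). The gripper opens to 85 mm and grips with 20 to 120 N. Pads are 22 mm wide; open, the fingers measure 114 mm over their backs; the gripper's body (76 mm by 85 mm) begins 54 mm behind the grasp point. The pads swing forward as they close: fully open they stand 13 mm farther back than shut.
Start: joints at [1.165, 0.241, 0.005, 1.335, 0, 1.571], TCP at [0.197, 0.459, 0.231] pointing down, gripper open.
Joint ranges: [-2.72, 2.72], [-1.05, 1.87], [-1.09, 1.28], [-1.99, 2.15], [-1.42, 1.44], [-3.14, 3.14]. Speed limits (rad/s): [2.79, 2.79, 3.14, 3.14, 3.14, 3.14].

INTERFACE

Orientations are given as a unit quaternion [x, y, z, w].
In Python, from workcell import bot gives the robot as it stands. The module is installed in compiled form; this text tells all that it offers.
- The arm moves only by the tool move_arm, never from a script. Its argument "increments" is a list of rows, each an object with "grip": the closure, from 0 (fully open) to 1 (shut); "linear": the shift along the tool's x, y, z scaled (see below), a list of three; "twist": the turn about the tool's y scaled (see below). A call has exactly 5 rows; each row shifts and turns the pose as measured when the row begins, along the tool's axes as they then stand; what a row does not reach is not made up. The controller multiplies each number of a shift by 0.2 m and each number of a turn by 2 rad. A row lasts 1/10 s, in which the tool goes at most 50 mm and 8.59 degrees, less where a joint would pass 70% of its speed; a pose out of reach is approached as far as the arm can. A call with a number of a shift or a turn outside -1 to 1 is refused whole. A call with a gripper value outside its range is refused whole. The fingers move at their own pace and stop on an object; the grip force is fixed at half the most. Time passes only in rows, so rows that do not move let the fingers close, or fill a call up. It gives the time, the measured TCP pose, the force and the opening at its end, in the units of the state.
- bot.get_obs(): the state, without advancing time (a new reading comes with each control period).
- bot.camera(name): name is "scene" or "top" or "wrist"; returns (picture, depth): 400x640x3 uint8, blue, green, red; 400x640 float32, m along the optical axis (not along the pixel's ray), 0 where there is no reading.
- bot.camera_params(name): a dict with "camera_matrix" (3x3 intrinsics, pixels), "rvec" (rotation vector, rad) and "tvec" (3), from world to camera coordinates, as OpenCV has them; the wrist camera has in their place "T_tool_cam" (4x4, takes a point from camera to tool coordinates, whose origin is the TCP and whose axes are the tool frame's). Camera axes: x right, y down, z forward; pixel columns grow to the right and rows downward; lengths in m; the calibration is good to about 2 mm. A picture is of the moment at which its call begins: read the wrist's pose just before it. camera_params takes no time and is no camera call.
- bot.job_done(): hands the job in, once; it reports no verdict.
The state is a dict: "clock": time; "joint_pos": joint angles; "joint_vel": joint speeds; "tau": joint torques, N m; "eef_pos": TCP position; "tool_rot": TCP orientation; "ft_force": force on the tool from outside, world axes, zero at the start; "ft_torque": the same for the moment, N m; "grip_width": finger opening in m.
Only numpy, scipy, OpenCV 4.12 (cv2) and the standard library are available. Lean on these libraries where they do the work, as an engineer would, in place of code of your own. Each camera call takes 0.05 s, during which the arm holds its last target. There are 200 camera calls.

TASK

Stand the amber bottle with the blue cap in the middle of the bottle clamp, between the blue jaw and the sprung blue rest plate, setting it down rather than dropping it. Then wind the clamp's black tension wheel clockwise (seen from above) until the bottle is pressed against the rest and the wheel comes up to a firm set feel, about 0.2 N m stiffer than it runs when free; do not overtighten, as the glass cracks at 0.36 N m above free. Let go of everything, and leave the other things on the bench where they are.

Things in the scene. Friction and masses are not known exactly. Their poses are not given: they have to be found in the camera images.
- clamp: Bottle clamp, fixed to the bench. Base plate 130 (x) x 330 (y), top at z=12 mm. Origin on the bench, on its centre line; z up; the jaw travels along +y. From -y to +y: white gear tower (70 x 85 mm, y -165 to -80, top z=80) with the wheel, blue jaw, bay, sprung blue rest plate, white rest housing. Jaw: 60 mm wide, z 20 to 75, flat face, at the start at y -33 to -28 mm.
- pocket (a point): Where the middle of the bottle's underside is to be set down: on the base plate's top (clamp z=12 mm), on the centre line, clamp y=+8 mm. Upright here, the bottle has 8 mm or more of room to the jaw and to the rest plate. Axes as the clamp's.
- wheel_grip (a point): Centre of the black fluted tension wheel, on its upright axis, half-way up its rim (clamp x=0, y=-120, z=117.5 mm); turns with the wheel. Wheel: 56 mm diameter, 25 mm tall, clear all round; the tower's top lies 37 mm below this point. It needs 1.9 to 3.6 rad of winding (the first 1.4 rad at least runs free), so several grasps.
- wheel (a joint): Wheel angle in rad, 0 to 4.5, grows clockwise seen from above; starts at 0 to 0.4; moves the jaw to the rest by 12 mm per rad. Steady drag of about 0.4 N m, either way, when free; it stays where it is left, and at a standstill that drag may hold any moment up to itself, so judge it turning. Against the rest plate the moment rises 0.36 N m per rad above the free drag; 0.2 N m above free is right (clamping force 17 N).
- rest: White rest housing (clamp y 120 to 155 mm) and the sprung blue rest plate it carries; origin and axes as the clamp's. Plate 60 mm wide, z 20 to 75, flat; its face starts at y +45 to +59 mm, set differently each time and not measured. It gives way to +y by up to 18 mm against a 2.5 N/mm spring, no preload.
- bottle_mid (a point): Amber glass bottle with a blue screw cap, loose, upright on the bench at the start, 0.17 to 0.35 kg: body 56 mm diameter to 68 mm height, shoulder, then the ribbed cap of 40 mm diameter from 80 to 105 mm height. Point: on its axis half-way up, 52.5 mm above its underside. z up.
- bottle: The same amber bottle; origin at the centre of its underside, z up.
- spare: Bystander: green glass bottle of the same shape and size but with a red cap; leave it. Origin at the centre of its underside.
- beaker: Bystander: glass beaker, 70 mm diameter, 90 mm tall. Origin at the centre of its underside.
- cylinder: Bystander: clear measuring cylinder, 168 mm tall on a 60 mm blue foot. Origin at the centre of its underside.
- timer: Bystander: white bench timer, 60 x 70 x 22 mm. Origin at the centre of its underside.
- washer: Bystander: white wash bottle with a red cap, 66 mm diameter, 160 mm tall. Origin at the centre of its underside.
- spoon: Bystander: steel sampling spoon, 170 mm long, lying flat. Origin at the middle of its underside.

How it is judged:
On the way, in this order (a step that is already met when the one before it is completed fails the run):
1. the bottle stands upright in the clamp's bay, let go (x of bottle_mid in the frame of clamp between -0.02 and 0.02 m and y of bottle_mid in the frame of clamp between -0.02 and 0.06 m and z of bottle_mid in the frame of clamp between 0.06 and 0.069 m and angle between bottle's own z axis and vertical below 0.06 rad and contact force between the fingers and bottle below 0.05 N), for 0.2 s.
2. the wheel is wound until the rest presses on the bottle with at least 12 N (x of bottle_mid in the frame of clamp between -0.02 and 0.02 m and y of bottle_mid in the frame of clamp between -0.02 and 0.06 m and z of bottle_mid in the frame of clamp between 0.06 and 0.069 m and angle between bottle's own z axis and vertical below 0.06 rad and contact force between rest and bottle above 12 N), for 0.2 s.
At the end, for the whole second after the job is handed in: The amber bottle stands on the clamp's base plate, upright within 0.06 rad, within 20 mm of the clamp's centre line, at rest, and the rest presses on it with 12 to 23 N (0.14 to 0.28 N m above free on the wheel) with nothing else holding it (all of step 2 and contact force between the fingers and bottle below 0.05 N and contact force between rest and bottle below 23 N and linear speed of bottle below 0.01 m/s); the robot touches nothing.
It fails at once if the bottle is overtightened: more than 30 N between rest and bottle (0.36 N m above free on the wheel) (contact force between rest and bottle above 30 N).
It fails at once if the bottle is dropped: it moves faster than 0.5 m/s out of the fingers (contact force between the fingers and bottle below 0.05 N and linear speed of bottle above 0.5 m/s).
It fails at once if another thing on the bench (spare bottle, beaker, measuring cylinder, timer, wash bottle, spoon) is moved more than 20 mm (distance of any of spare, beaker, cylinder, timer, washer, spoon from where it was at the start of the episode above 0.02 m).
It also fails if it takes over 69 s, if anything falls off the work surface, if the arm or the gripper's body presses on something with over 40 N, if the wrist force passes 120 N, or if a joint passes its speed limit or range.

## Working session

There is one attempt and no reset: what is moved stays moved. The work goes in short steps, Python scripts to look and compute and a tool call to move; the robot and the scene stay as the last step left them, time stands still between calls to the robot, and variables do not carry over. Pictures are saved under pics/ and viewed, about 8 in all and at most 12, crops included, and the job is handed in when it is done.

Besides the shell and the picture viewer there is one more tool, called after "Emit:" as name(argument=value, ...) on one line, values as JSON. move_arm: Moves the arm, as the interface text tells. Its arguments: {"type":"object","properties":{"increments":{"type":"array"}},"required":["increments"]}

```bash
mkdir -p pics; cat > h.py <<'E'
import numpy as np, cv2
from scipy.spatial.transform import Rotation as R
from workcell import bot
def cloud(name):
    """picture, world points (HxWx3), depth"""
    o=bot.get_obs(); im,d=bot.camera(name); p=bot.camera_params(name)
    K=np.array(p["camera_matrix"]); h,w=d.shape
    u,v=np.meshgrid(np.arange(w),np.arange(h))
    c=np.stack([(u-K[0,2])/K[0,0]*d,(v-K[1,2])/K[1,1]*d,d],-1)
    if "T_tool_cam" in p:
        T=np.array(p["T_tool_cam"]); c=c@T[:3,:3].T+T[:3,3]
        c=c@R.from_quat(o["tool_rot"]).as_matrix().T+np.array(o["eef_pos"])
    else:
        r=R.from_rotvec(np.ravel(p["rvec"])).as_matrix(); c=(c-np.ravel(p["tvec"]))@r
    c[d==0]=np.nan
    return im,c,d
E
python3 - <<'E'
from h import *
for n in("top","scene"):
    im,c,d=cloud(n); cv2.imwrite(f"pics/{n}0.png",im); np.savez(f"{n}0.npz",im=im,c=c)
o=bot.get_obs()
for k,v in o.items(): print(k,np.round(v,4))
print(R.from_quat(o["tool_rot"]).as_matrix().round(3)); print(bot.camera_params("wrist"))
E
```

```text
clock 0.1
joint_pos [1.165  0.2414 0.0039 1.3352 0.     1.5708]
joint_vel [-0.0013 -0.002   0.0032  0.001  -0.0003  0.0003]
tau [ 4.00000e-04 -3.73138e+01  2.53010e+01  1.09000e-02  1.00000e-04
  0.00000e+00]
eef_pos [0.1971 0.4589 0.2305]
tool_rot [ 0.6933 -0.1426  0.1423 -0.6919]
ft_force [ 0.4057 -0.3386  0.0604]
ft_torque [-0.0099  0.0452  0.0074]
grip_width 0.0851
[[ 0.919 -0.001  0.395]
 [-0.395 -0.002  0.919]
 [-0.    -1.    -0.002]]
{'camera_matrix': array([[275.57115149,   0.        , 321.75365535],
       [  0.        , 275.57115149, 198.44407799],
       [  0.        ,   0.        ,   1.        ]]), 'T_tool_cam': array([[-3.24136308e-04,  9.47639445e-01,  3.19342099e-01,
        -8.27155292e-02],
       [ 1.74647651e-03, -3.19341092e-01,  9.47638231e-01,
        -1.41344392e-01],
       [ 9.99998422e-01,  8.64887431e-04, -1.55151999e-03,
         1.51306687e-04],
       [ 0.00000000e+00,  0.00000000e+00,  0.00000000e+00,
         1.00000000e+00]])}
```

View pics/top0.png

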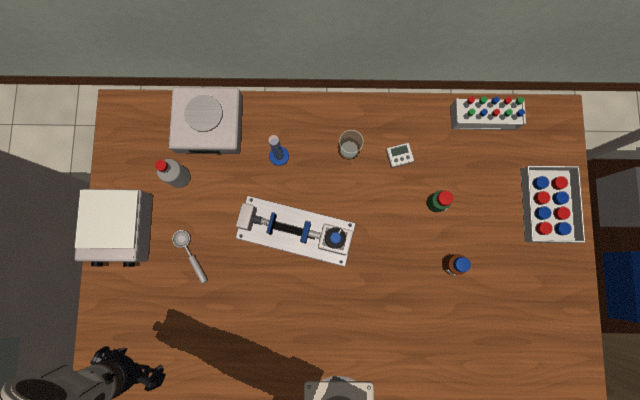

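View pics/scene0.png

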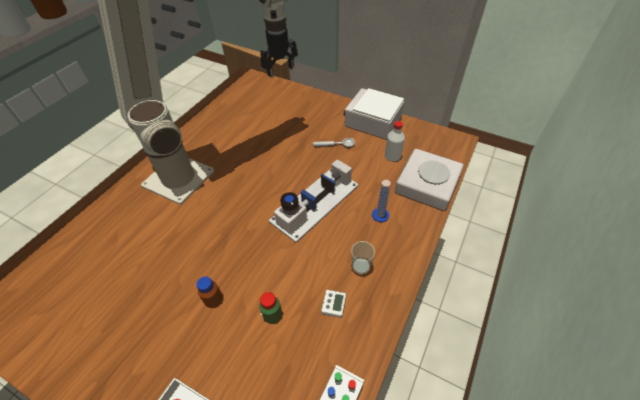

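The top view shows the amber bottle with the blue cap at (459,265), the green spare at (440,201), the clamp from (245,215) to (335,240) with its wheel at (335,238), and the jaw and rest plate at (305,232) and (270,223). The robot base is at the bottom, near (340,390).

```bash
python3 - <<'E'
from h import *
z=np.load("top0.npz"); im,c=z["im"].astype(int),z["c"]
b,g,r=im[...,0],im[...,1],im[...,2]
blue=(b>100)&(b>1.6*r)&(b>1.5*g)
def box(u0,u1,v0,v1):
    m=np.zeros(b.shape,bool); m[v0:v1,u0:u1]=1; return m
def rep(n,m):
    p=c[m]; p=p[~np.isnan(p[:,0])]
    print(n,len(p),"med",np.median(p,0).round(4),"min",p.min(0).round(3),"max",p.max(0).round(3)); return p
p=rep("cap",blue&box(440,480,245,285)); t=p[p[:,2]>.1]; print((t.min(0)+t.max(0))/2)
rep("wheelblue",blue&box(318,350,225,255))
w=box(318,352,222,256)&(c[...,2]>.11); p=rep("wheel",w); print("ctr",cv2.minEnclosingCircle(p[:,:2].astype(np.float32)))
# base plate rect: z approx 12mm whole clamp footprint
m=box(225,365,190,275)&(c[...,2]>.007)
p=rep("clamp",m); print(cv2.minAreaRect(p[:,:2].astype(np.float32)))
for n,bx in(("jaw",(296,314,220,246)),("rest",(260,280,210,236))):
    p=rep(n,blue&box(*bx)); print(p.mean(0))
for n,bx in(("spare",(425,455,188,214)),("beaker",(335,366,128,162)),("cyl",(262,292,130,168)),("timer",(385,415,142,168)),("wash",(152,190,155,190)),("spoon",(170,210,228,285))):
    rep(n,box(*bx)&(c[...,2]>.006))
E
```

```text
cap 162 med [ 0.4241 -0.324   0.1039] min [ 0.406 -0.343  0.097] max [ 0.44  -0.305  0.109]
[ 0.42298001 -0.32312871  0.10471589]
wheelblue 87 med [0.4905 0.0186 0.1306] min [0.477 0.005 0.125] max [0.504 0.032 0.136]
wheel 361 med [0.4905 0.0186 0.1295] min [ 0.462 -0.008  0.114] max [0.517 0.045 0.136]
ctr ((0.4900623857975006, 0.01818130351603031), 0.028470151126384735)
clamp 4937 med [0.5147 0.1316 0.0134] min [ 0.409 -0.042  0.007] max [0.627 0.339 0.136]
((0.5184286832809448, 0.14919300377368927), (0.38124459981918335, 0.21071697771549225), 88.4519271850586)
jaw 93 med [0.5076 0.0996 0.0743] min [0.482 0.089 0.069] max [0.535 0.11  0.078]
[0.50860385 0.09958668 0.07416674]
rest 44 med [0.5314 0.1972 0.0758] min [0.506 0.189 0.07 ] max [0.559 0.205 0.08 ]
[0.53268176 0.19685133 0.07507385]
spare 437 med [ 0.5986 -0.2735  0.0726] min [ 0.576 -0.308  0.006] max [ 0.632 -0.255  0.109]
beaker 431 med [ 0.7794 -0.0287  0.0579] min [ 0.728 -0.075  0.006] max [0.826 0.009 0.096]
cyl 371 med [0.7342 0.1819 0.0688] min [0.713 0.148 0.006] max [0.781 0.236 0.172]
timer 485 med [ 0.7446 -0.1773  0.0208] min [ 0.708 -0.218  0.006] max [ 0.783 -0.138  0.028]
wash 725 med [0.6647 0.4676 0.1061] min [0.641 0.448 0.006] max [0.741 0.562 0.165]
spoon 393 med [0.4335 0.4303 0.0145] min [0.36  0.382 0.006] max [0.52  0.496 0.026]
```

```bash
python3 - <<'E'
from h import *
for n,bx in(("top",(225,365,190,275)),("scene",(260,365,150,245))):
    z=np.load(n+"0.npz"); im,c=z["im"].astype(int),z["c"]
    m=np.zeros(im.shape[:2],bool); m[bx[2]:bx[3],bx[0]:bx[1]]=1
    sat=im.max(-1)-im.min(-1)
    m&=(c[...,2]>.004)&(c[...,2]<.02)&(sat<30)&(im.min(-1)>110)
    k,l,s,ct=cv2.connectedComponentsWithStats(m.astype(np.uint8)); i=1+np.argmax(s[1:,4])
    p=c[m]; p=p[np.hypot(p[:,0]-.52,p[:,1]-.14)<.19]; print(n,len(p),np.median(p[:,2]))
    (cx,cy),sz,a=cv2.minAreaRect(p[:,:2].astype(np.float32)); bx=cv2.boxPoints(((cx,cy),sz,a)); print((cx,cy),sz,a,bx.round(4).tolist())
E
```

```text
top 3067 0.011555050132345085
(0.5173654556274414, 0.130559042096138) (0.32950276136398315, 0.1294281929731369) 76.35093688964844 [[0.4156000018119812, -0.014299999922513962], [0.5414000153541565, -0.04479999840259552], [0.6190999746322632, 0.2754000127315521], [0.4934000074863434, 0.3059000074863434]]
scene 1231 0.011176167760616751
(0.5188275575637817, 0.1258074790239334) (0.32638123631477356, 0.13082154095172882) 76.114990234375 [[0.41620001196861267, -0.016899999231100082], [0.5432000160217285, -0.04830000177025795], [0.6215000152587891, 0.2685000002384186], [0.4945000112056732, 0.29989999532699585]]
```

Emit:
move_arm(increments=[{"grip": 0,"linear": [0,0,0],"twist": 0.075},{"grip": 0,"linear": [0,0,0],"twist": 0.075},{"grip": 0,"linear": [0,0,0],"twist": 0.075},{"grip": 0,"linear": [0,0,0],"twist": 0.075},{"grip": 0,"linear": [0,0,0],"twist": 0.075}])

```text
clock: 0.6
eef_pos: [0.1964, 0.4571, 0.2277]
tool_rot: [0.594, -0.388, 0.389, -0.588]
ft_force: [0.9, -0.6, -0.6]
grip_width: 0.0856
```

Emit:
move_arm(increments=[{"grip": 0,"linear": [0,0,0],"twist": 0.075},{"grip": 0,"linear": [0,0,0],"twist": 0.075},{"grip": 0,"linear": [0,0,0],"twist": 0.075},{"grip": 0,"linear": [0,0,0],"twist": 0.075},{"grip": 0,"linear": [0,0,0],"twist": 0.025}])

```text
clock: 1.1
eef_pos: [0.1956, 0.4552, 0.2248]
tool_rot: [0.44, -0.555, 0.56, -0.431]
ft_force: [-0.4, 0.4, 0.3]
grip_width: 0.0853
```

Emit:
move_arm(increments=[{"grip": 0,"linear": [0.2,-0.02,0.12],"twist": 0},{"grip": 0,"linear": [0.2,-0.02,0.12],"twist": 0},{"grip": 0,"linear": [0.2,-0.02,0.12],"twist": 0},{"grip": 0,"linear": [0.2,-0.02,0.12],"twist": 0},{"grip": 0,"linear": [0.2,-0.02,0.12],"twist": 0}])

```text
clock: 1.6
eef_pos: [0.2636, 0.2292, 0.2437]
tool_rot: [0.445, -0.552, 0.558, -0.431]
ft_force: [1.6, -1.6, 0.0]
grip_width: 0.0853
```

Emit:
move_arm(increments=[{"grip": 0,"linear": [0.2,0,0.12],"twist": 0},{"grip": 0,"linear": [0.2,0,0.12],"twist": 0},{"grip": 0,"linear": [0.2,0,0.12],"twist": 0},{"grip": 0,"linear": [0.2,0,0.12],"twist": 0},{"grip": 0,"linear": [0.2,0,0.12],"twist": 0}])

```text
clock: 2.1
eef_pos: [0.3338, -0.002, 0.2475]
tool_rot: [0.445, -0.551, 0.558, -0.433]
ft_force: [1.4, 0.3, 0.4]
grip_width: 0.0857
```

Emit:
move_arm(increments=[{"grip": 0,"linear": [0.2,0,0.112],"twist": 0},{"grip": 0,"linear": [0.2,0,0.112],"twist": 0},{"grip": 0,"linear": [0.2,0,0.112],"twist": 0},{"grip": 0,"linear": [0.2,0,0.112],"twist": 0},{"grip": 0,"linear": [0.2,0,0.112],"twist": 0}])

```text
clock: 2.6
eef_pos: [0.3961, -0.2326, 0.2504]
tool_rot: [0.444, -0.552, 0.558, -0.433]
ft_force: [0.9, 0.5, -0.7]
grip_width: 0.0855
```

Emit:
move_arm(increments=[{"grip": 0,"linear": [0.18,0,0.1],"twist": 0},{"grip": 0,"linear": [0.13,0,0.07],"twist": 0},{"grip": 0,"linear": [0,0,0],"twist": 0},{"grip": 0,"linear": [0,0,0],"twist": 0},{"grip": 0,"linear": [0,0,0],"twist": 0}])

```text
clock: 3.1
eef_pos: [0.4138, -0.3085, 0.2475]
tool_rot: [0.442, -0.555, 0.558, -0.43]
ft_force: [-0.7, -0.2, 0.5]
grip_width: 0.0853
```

```bash
cat >> h.py <<'E'
def state():
    o=bot.get_obs(); M=R.from_quat(o["tool_rot"]).as_matrix()
    print("t",round(o["clock"],2),"tcp",np.round(o["eef_pos"],4),"yaw_z",round(np.arctan2(M[1,2],M[0,2]),4),"y",M[:,1].round(3),"j",np.round(o["joint_pos"],3),"F",np.round(o["ft_force"],2),"M",np.round(o["ft_torque"],3),"w",round(float(o["grip_width"]),4))
    return np.array(o["eef_pos"]),M
def totool(target):
    """shift from the TCP to a world point, in move units (tool axes / 0.2)"""
    p,M=state(); print("units", (M.T@(np.array(target)-p)/.2).round(3))
E
python3 - <<'E'
from h import *
state()
im,c,d=cloud("wrist"); cv2.imwrite("pics/w1.png",im)
b,g,r=[im[...,i].astype(int) for i in range(3)]
m=(b>90)&(b>1.6*r)&(b>1.5*g)&(c[...,2]>.095)&(c[...,2]<.115)&(np.hypot(c[...,0]-.424,c[...,1]+.323)<.05)
p=c[m]; print(len(p),p.min(0),p.max(0)); print(cv2.minEnclosingCircle(p[:,:2].astype(np.float32)))
E
```

```text
t 3.1 tcp [ 0.4138 -0.3085  0.2475] yaw_z -0.2425 y [-0.011 -0.014 -1.   ] j [-0.63   0.267  0.082  1.386 -0.017  1.183] F [-0.73 -0.16  0.55] M [ 0.016  0.004 -0.007] w 0.0853
996 [ 0.40316593 -0.34585272  0.09502335] [ 0.44234092 -0.30561417  0.10620623]
((0.4220464825630188, -0.32609573006629944), 0.02067546546459198)
```

View pics/w1.png

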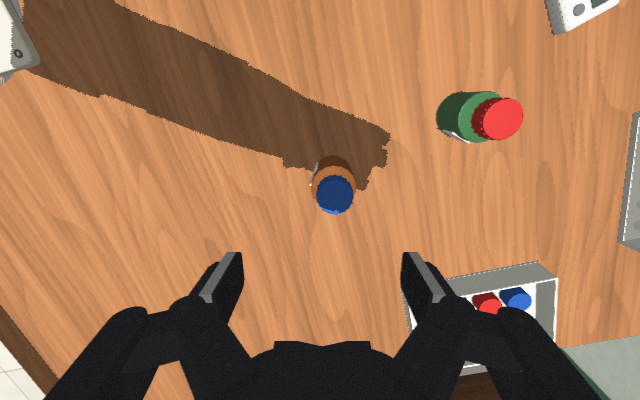

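```bash
python3 -c "
from h import *
totool([.4225,-.325,.079])"
```

```text
t 3.15 tcp [ 0.4138 -0.3081  0.2475] yaw_z -0.242 y [-0.011 -0.014 -1.   ] j [-0.63   0.267  0.082  1.386 -0.017  1.183] F [-0.09  0.8   0.32] M [-0.016  0.038  0.026] w 0.0853
units [0.058 0.843 0.068]
```

Emit:
move_arm(increments=[{"grip": 0,"linear": [0.06,0.1,0.07],"twist": 0},{"grip": 0,"linear": [0,0.2,0],"twist": 0},{"grip": 0,"linear": [0,0.15,0],"twist": 0},{"grip": 0,"linear": [0,0.1,0],"twist": 0},{"grip": 0,"linear": [0,0,0],"twist": 0}])

```text
clock: 3.65
eef_pos: [0.4252, -0.3194, 0.1381]
tool_rot: [0.444, -0.551, 0.558, -0.433]
ft_force: [-0.9, 0.6, -0.2]
grip_width: 0.0855
```

```bash
python3 -c "
from h import *
totool([.4225,-.325,.079])"
```

```text
t 3.65 tcp [ 0.4252 -0.3194  0.1381] yaw_z -0.233 y [-0.005 -0.016 -1.   ] j [-0.635  0.357 -0.085  1.124 -0.016  1.169] F [-0.92  0.62 -0.2 ] M [ 0.091  0.013 -0.008] w 0.0855
units [ 0.025  0.296 -0.006]
```

Emit:
move_arm(increments=[{"grip": 0,"linear": [0.025,0.1,-0.005],"twist": 0},{"grip": 0,"linear": [0,0.1,0],"twist": 0},{"grip": 0,"linear": [0,0.08,0],"twist": 0},{"grip": 0,"linear": [0,0.02,0],"twist": 0},{"grip": 0,"linear": [0,0,0],"twist": 0}])

```text
clock: 4.15
eef_pos: [0.4264, -0.3229, 0.084]
tool_rot: [0.444, -0.547, 0.56, -0.436]
ft_force: [-0.1, -0.2, 0.3]
grip_width: 0.0855
```

```bash
python3 -c "
from h import *
totool([.4225,-.325,.079])"
```

```text
t 4.15 tcp [ 0.4264 -0.3229  0.084 ] yaw_z -0.2262 y [ 0.002 -0.021 -1.   ] j [-0.639  0.407 -0.164  0.985 -0.016  1.158] F [-0.07 -0.18  0.27] M [ 0.036 -0.019 -0.015] w 0.0855
units [ 0.014  0.025 -0.017]
```

Emit:
move_arm(increments=[{"grip": 0,"linear": [0.015,0.025,-0.017],"twist": 0},{"grip": 0,"linear": [0,0,0],"twist": 0},{"grip": 1,"linear": [0,0,0],"twist": 0},{"grip": 1,"linear": [0,0,0],"twist": 0},{"grip": 1,"linear": [0,0,0],"twist": 0}])

```text
clock: 4.65
eef_pos: [0.4245, -0.3265, 0.0834]
tool_rot: [0.444, -0.544, 0.562, -0.437]
ft_force: [0.0, -0.1, -0.4]
grip_width: 0.0436
```

Emit:
move_arm(increments=[{"grip": 1,"linear": [0,0,0],"twist": 0},{"grip": 1,"linear": [0,0,0],"twist": 0},{"grip": 1,"linear": [0,0,0],"twist": 0},{"grip": 1,"linear": [0,0,0],"twist": 0},{"grip": 1,"linear": [0,0,0],"twist": 0}])

```text
clock: 5.15
eef_pos: [0.4243, -0.3266, 0.0838]
tool_rot: [0.444, -0.544, 0.562, -0.437]
ft_force: [-0.9, 0.0, 0.3]
grip_width: 0.0382
```

```bash
python3 -c "
from h import *
state()"
```

```text
t 5.15 tcp [ 0.4243 -0.3266  0.0838] yaw_z -0.2255 y [ 0.008 -0.026 -1.   ] j [-0.647  0.403 -0.171  0.975 -0.016  1.149] F [-0.88  0.03  0.32] M [ 0.097  0.135 -0.028] w 0.0382
```

Emit:
move_arm(increments=[{"grip": 1,"linear": [0,-0.1,0],"twist": 0},{"grip": 1,"linear": [0,-0.2,0],"twist": 0},{"grip": 1,"linear": [0,-0.24,0],"twist": 0},{"grip": 1,"linear": [0,-0.24,0],"twist": 0},{"grip": 1,"linear": [0,-0.2,0],"twist": 0}])

```text
clock: 5.65
eef_pos: [0.4176, -0.3172, 0.2733]
tool_rot: [-0.446, 0.554, -0.552, 0.435]
ft_force: [1.2, -1.8, -2.7]
grip_width: 0.0382
```

```bash
python3 -c "
from h import *
totool([.519,.138,.27])"
```

```text
t 5.65 tcp [ 0.4176 -0.3172  0.2733] yaw_z -0.2255 y [-0.014 -0.009 -1.   ] j [-0.641  0.281  0.168  1.463 -0.015  1.155] F [ 1.17 -1.77 -2.68] M [-0.058 -0.127  0.019] w 0.0382
units [-2.332 -0.01  -0.014]
```

Emit:
move_arm(increments=[{"grip": 1,"linear": [-0.12,-0.01,0],"twist": 0},{"grip": 1,"linear": [-0.22,-0.01,0],"twist": 0},{"grip": 1,"linear": [-0.24,-0.01,0],"twist": 0},{"grip": 1,"linear": [-0.24,-0.01,0],"twist": 0},{"grip": 1,"linear": [-0.24,-0.01,0],"twist": 0}])

```text
clock: 6.15
eef_pos: [0.4689, -0.1121, 0.2844]
tool_rot: [0.442, -0.553, 0.56, -0.432]
ft_force: [1.2, 0.3, -3.3]
grip_width: 0.0382
```

Emit:
move_arm(increments=[{"grip": 1,"linear": [-0.24,-0.01,0],"twist": 0},{"grip": 1,"linear": [-0.24,0,0],"twist": 0},{"grip": 1,"linear": [-0.22,0,0],"twist": 0},{"grip": 1,"linear": [-0.15,0,0],"twist": 0},{"grip": 1,"linear": [-0.05,0,0],"twist": 0}])

```text
clock: 6.65
eef_pos: [0.5111, 0.0751, 0.2789]
tool_rot: [0.445, -0.553, 0.556, -0.432]
ft_force: [0.1, -1.0, -3.2]
grip_width: 0.0384
```

```bash
python3 -c "
from h import *
totool([.519,.138,.27])"
```

```text
t 6.65 tcp [0.5111 0.0751 0.2789] yaw_z -0.2326 y [-0.011 -0.015 -1.   ] j [ 0.154  0.27   0.167  1.481 -0.013  1.957] F [ 0.09 -0.96 -3.25] M [-0.074 -0.003  0.073] w 0.0384
units [-0.316  0.039 -0.034]
```

Emit:
move_arm(increments=[{"grip": 1,"linear": [-0.16,0,-0.02],"twist": 0},{"grip": 1,"linear": [-0.12,0,-0.01],"twist": 0},{"grip": 1,"linear": [-0.04,0,0],"twist": 0},{"grip": 1,"linear": [0,0,0],"twist": 0},{"grip": 1,"linear": [0,0,0],"twist": 0}])

```text
clock: 7.15
eef_pos: [0.519, 0.1398, 0.2734]
tool_rot: [0.448, -0.553, 0.556, -0.429]
ft_force: [0.0, 0.2, -3.1]
grip_width: 0.0379
```

```bash
python3 - <<'E'
from h import *
totool([.519,.138,.27])
im,c,d=cloud("wrist"); cv2.imwrite("pics/w2.png",im); np.savez("w2.npz",im=im,c=c)
E
```

```text
t 7.15 tcp [0.519  0.1398 0.2734] yaw_z -0.2316 y [-0.019 -0.02  -1.   ] j [ 0.271  0.323  0.225  1.496 -0.014  2.073] F [ 0.01  0.24 -3.11] M [-0.018 -0.006 -0.034] w 0.0379
units [0.008 0.017 0.003]
```

View pics/w2.png

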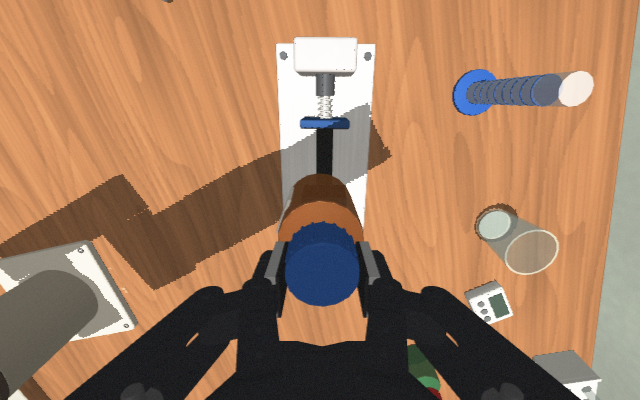

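The picture shows the rest plate at (324,123), the housing at (325,55) and the plate's far corners at (280,45) and (373,45). The bottle is held by its cap at (322,262) with a slight apparent lean.

```bash
python3 - <<'E'
from h import *
z=np.load("w2.npz"); im,c=z["im"].astype(int),z["c"]
C=np.array([.5174,.1306]); a=np.radians(76.35); ey=np.array([np.cos(a),np.sin(a)]); ex=np.array([ey[1],-ey[0]])
q=c[...,:2]-C; X=q@ex; Y=q@ey; Z=c[...,2]
b,g,r=[im[...,i] for i in range(3)]; sat=im.max(-1)-im.min(-1); vv,uu=np.mgrid[:400,:640]
def rep(n,m):
    print(n,m.sum(),"X %.1f %.1f  Y %.1f %.1f  Z %.1f %.1f"%tuple(1e3*np.r_[np.percentile(X[m],[1,99]),np.percentile(Y[m],[1,99]),np.percentile(Z[m],[1,99])]))
rep("plate",(Z>.006)&(Z<.018)&(sat<30)&(vv<180)&(vv>40)&(uu>260)&(uu<390))
rep("housing top",(Z>.03)&(sat<30)&(vv<90)&(vv>30)&(uu>270)&(uu<370))
bl=(b>60)&(b>1.5*r)&(b>1.4*g)
rep("rest",bl&(vv<135)&(vv>110)&(uu>290)&(uu<360))
rep("rest top",bl&(vv<135)&(vv>110)&(uu>290)&(uu<360)&(Z>.068))
m=bl&(vv<310)&(vv>215)&(uu>275)&(uu<370); rep("cap",m)
t=m&(Z>np.percentile(Z[m],90)-.004); rep("captop",t)
print(cv2.minEnclosingCircle(np.c_[X[t],Y[t]].astype(np.float32)))
# row-wise side edges of the base plate in far part
for v in (60,90,150): 
    s=np.where((Z[v]>.006)&(Z[v]<.02)&(sat[v]<40)&(uu[v]>250)&(uu[v]<400))[0]; print(v,1e3*X[v,s[[0,-1]]],1e3*Y[v,s[[0,-1]]])
# bottle body: amber
am=(r>60)&(r>1.5*g)&(g>b)&(Z>.19)&(Z<.26)&(vv>170)&(vv<260)&(uu>270)&(uu<370)
rep("body",am)
# body axis X by circle fit in slices
from scipy.optimize import least_squares
for lo,hi in((.195,.21),(.21,.225),(.225,.24)):
    s=am&(Z>lo)&(Z<hi)
    if s.sum()>30:
        f=least_squares(lambda k:np.hypot(X[s]-k[0],Y[s]-k[1])-.028,[0,0],loss="soft_l1",f_scale=.001); print(lo,s.sum(),1e3*f.x)
state()
E
```

```text
plate 9142 X -65.1 61.7  Y -18.2 157.6  Z 8.8 13.7
housing top 2677 X -35.3 32.0  Y 106.1 156.1  Z 36.5 80.3
rest 462 X nan nan  Y nan nan  Z nan nan
rest top 384 X -29.1 26.9  Y 62.0 70.4  Z 71.4 75.6
cap 5062 X nan nan  Y nan nan  Z nan nanTraceback (most recent call last):
  File "<stdin>", line 14, in <module>
  File "<stdin>", line 7, in rep
    return _quantile_unchecked(
        a, q, axis, out, overwrite_input, method, keepdims, weights)
    return _ureduce(a,
                    func=_quantile_ureduce_func,
    ...<5 lines>...
                    overwrite_input=overwrite_input,
                    method=method)
    r = func(a, **kwargs)
    result = _quantile(arr,
                       quantiles=q,
    ...<2 lines>...
                       out=out,
                       weights=wgt)
    slices_having_nans = np.isnan(arr[-1, ...])
                                  ~~~^^^^^^^^^
IndexError: index -1 is out of bounds for axis 0 with size 0
```

Emit:
move_arm(increments=[{"grip": 1,"linear": [0,0.12,0],"twist": 0},{"grip": 1,"linear": [0,0.2,0],"twist": 0},{"grip": 1,"linear": [0,0.2,0],"twist": 0},{"grip": 1,"linear": [0,0.12,0],"twist": 0},{"grip": 1,"linear": [0,0,0],"twist": 0}])

```text
clock: 7.7
eef_pos: [0.5187, 0.1307, 0.1448]
tool_rot: [0.443, -0.554, 0.559, -0.429]
ft_force: [-0.2, 1.8, -3.9]
grip_width: 0.0383
```

```bash
python3 -c "
from h import *
totool([.5188,.1406,.098])"
```

```text
t 7.7 tcp [0.5187 0.1307 0.1448] yaw_z -0.2418 y [-0.011 -0.019 -1.   ] j [ 0.255  0.373 -0.042  1.172 -0.015  2.068] F [-0.24  1.81 -3.93] M [ 0.508 -0.008  0.019] w 0.0383
units [-0.053  0.233 -0.01 ]
```

Emit:
move_arm(increments=[{"grip": 1,"linear": [-0.055,0,-0.005],"twist": 0},{"grip": 1,"linear": [-0.015,0,0],"twist": 0},{"grip": 1,"linear": [0,0,0],"twist": 0},{"grip": 1,"linear": [0,0,0],"twist": 0},{"grip": 1,"linear": [0,0,0],"twist": 0}])

```text
clock: 8.2
eef_pos: [0.525, 0.1447, 0.1508]
tool_rot: [0.44, -0.553, 0.561, -0.431]
ft_force: [0.4, -0.3, -2.8]
grip_width: 0.0382
```

```bash
python3 - <<'E'
from h import *
totool([.5188,.1406,.098])
im,c,d=cloud("wrist"); cv2.imwrite("pics/w3.png",im); np.savez("w3.npz",im=im,c=c)
im,c,d=cloud("scene"); cv2.imwrite("pics/s3.png",cv2.resize(im[140:260,240:400],None,fx=4,fy=4,interpolation=cv2.INTER_CUBIC))
E
```

```text
t 8.2 tcp [0.525  0.1447 0.1508] yaw_z -0.2444 y [-0.002 -0.017 -1.   ] j [ 0.278  0.38  -0.015  1.183 -0.016  2.093] F [ 0.36 -0.3  -2.76] M [ 0.003  0.039 -0.022] w 0.0382
units [ 0.023  0.264 -0.026]
```

View pics/s3.png

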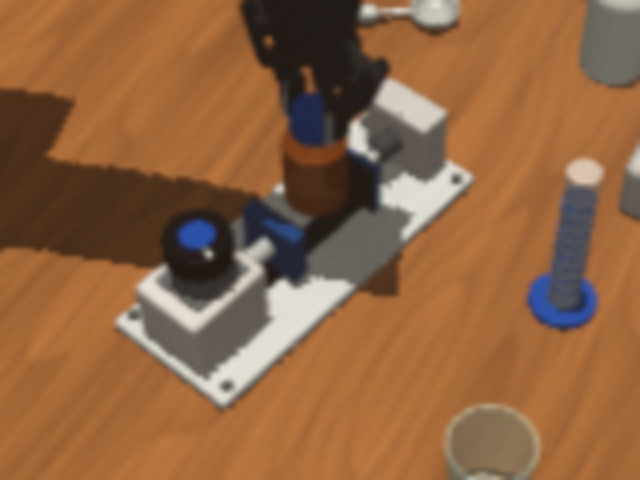

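Emit:
move_arm(increments=[{"grip": 1,"linear": [0.01,0.04,-0.025],"twist": 0},{"grip": 1,"linear": [0,0.06,0],"twist": 0},{"grip": 1,"linear": [0,0.05,0],"twist": 0},{"grip": 1,"linear": [0,0,0],"twist": 0},{"grip": 1,"linear": [0,0,0],"twist": 0}])

```text
clock: 8.8
eef_pos: [0.5176, 0.1428, 0.1169]
tool_rot: [0.441, -0.553, 0.561, -0.43]
ft_force: [1.0, -0.0, -2.6]
grip_width: 0.0383
```

```bash
python3 -c "
from h import *
totool([.5188,.1406,.098])"
```

```text
t 8.8 tcp [0.5176 0.1428 0.1169] yaw_z -0.2446 y [-0.005 -0.018 -1.   ] j [ 0.278  0.396 -0.085  1.099 -0.016  2.094] F [ 0.96 -0.   -2.63] M [ 0.034 -0.028 -0.007] w 0.0383
units [0.007 0.095 0.008]
```

Emit:
move_arm(increments=[{"grip": 1,"linear": [0,0.03,0.005],"twist": 0},{"grip": 1,"linear": [0,0.03,0],"twist": 0},{"grip": 1,"linear": [0,0.02,0],"twist": 0},{"grip": 1,"linear": [0,0.01,0],"twist": 0},{"grip": 1,"linear": [0,0.01,0],"twist": 0}])

```text
clock: 9.3
eef_pos: [0.5193, 0.1424, 0.096]
tool_rot: [0.44, -0.553, 0.561, -0.43]
ft_force: [-4.0, 1.1, 14.1]
grip_width: 0.0377
```

```bash
python3 -c "
from h import *
totool([.5188,.1406,.0958])"
```

```text
t 9.3 tcp [0.5193 0.1424 0.096 ] yaw_z -0.2447 y [-0.004 -0.017 -1.   ] j [ 0.276  0.418 -0.112  1.05  -0.016  2.092] F [-3.99  1.1  14.13] M [ 0.191  0.99  -0.049] w 0.0377
units [ 0.009  0.001 -0.   ]
```

Emit:
move_arm(increments=[{"grip": 1,"linear": [0,-0.003,0],"twist": 0},{"grip": 1,"linear": [0,0,0],"twist": 0},{"grip": 1,"linear": [0,0,0],"twist": 0},{"grip": 0.4,"linear": [0,0,0],"twist": 0},{"grip": 0.2,"linear": [0,0,0],"twist": 0}])

```text
clock: 9.8
eef_pos: [0.5205, 0.1428, 0.0979]
tool_rot: [0.439, -0.553, 0.562, -0.431]
ft_force: [-0.0, -0.2, -0.0]
grip_width: 0.0642
```

Emit:
move_arm(increments=[{"grip": 0,"linear": [0,0,0],"twist": 0},{"grip": 0,"linear": [0,0,0],"twist": 0},{"grip": 0,"linear": [0,0,0],"twist": 0},{"grip": 0,"linear": [0,0,0],"twist": 0},{"grip": 0,"linear": [0,-0.02,0],"twist": 0}])

```text
clock: 10.3
eef_pos: [0.5214, 0.143, 0.1029]
tool_rot: [0.438, -0.552, 0.562, -0.432]
ft_force: [-0.2, -0.2, 0.6]
grip_width: 0.0852
```

```bash
python3 -c "
from h import *
totool([.489,.016,.25])"
```

```text
t 10.3 tcp [0.5214 0.143  0.1029] yaw_z -0.2447 y [ 0.001 -0.016 -1.   ] j [ 0.277  0.411 -0.103  1.06  -0.016  2.092] F [-0.18 -0.2   0.64] M [ 0.052  0.007 -0.013] w 0.0852
units [ 0.666 -0.725  0.001]
```

Emit:
move_arm(increments=[{"grip": 0,"linear": [0,-0.1,0],"twist": 0},{"grip": 0,"linear": [0,-0.2,0],"twist": 0},{"grip": 0,"linear": [0,-0.2,0],"twist": 0},{"grip": 0,"linear": [0,-0.2,0],"twist": 0},{"grip": 0,"linear": [0,-0.05,0],"twist": 0}])

```text
clock: 10.8
eef_pos: [0.5191, 0.1448, 0.2566]
tool_rot: [0.44, -0.553, 0.561, -0.43]
ft_force: [0.7, -0.4, 0.2]
grip_width: 0.0854
```

Emit:
move_arm(increments=[{"grip": 0,"linear": [0.2,0,0],"twist": 0},{"grip": 0,"linear": [0.2,0,0],"twist": 0},{"grip": 0,"linear": [0.2,0,0],"twist": 0},{"grip": 0,"linear": [0,0,0],"twist": -0.075},{"grip": 0,"linear": [0,0,0],"twist": -0.075}])

```text
clock: 11.3
eef_pos: [0.4905, 0.0254, 0.261]
tool_rot: [0.52, -0.479, 0.488, -0.512]
ft_force: [-0.3, 0.6, -0.8]
grip_width: 0.0852
```

Emit:
move_arm(increments=[{"grip": 0,"linear": [0,0,0],"twist": -0.075},{"grip": 0,"linear": [0,0,0],"twist": -0.075},{"grip": 0,"linear": [0,0,0],"twist": -0.075},{"grip": 0,"linear": [0,0,0],"twist": -0.075},{"grip": 0,"linear": [0,0,0],"twist": -0.075}])

```text
clock: 11.8
eef_pos: [0.4885, 0.0238, 0.2592]
tool_rot: [0.664, -0.258, 0.261, -0.652]
ft_force: [-0.3, 0.7, -0.6]
grip_width: 0.0857
```

Emit:
move_arm(increments=[{"grip": 0,"linear": [0,0,0],"twist": -0.075},{"grip": 0,"linear": [0,0,0],"twist": -0.075},{"grip": 0,"linear": [0,0,0],"twist": -0.075},{"grip": 0,"linear": [0,0,0],"twist": -0.075},{"grip": 0,"linear": [0,0,0],"twist": -0.075}])

```text
clock: 12.3
eef_pos: [0.4868, 0.0237, 0.2568]
tool_rot: [0.713, -0.003, -0.002, -0.701]
ft_force: [-0.4, 0.2, -0.2]
grip_width: 0.0855
```

```bash
python3 - <<'E'
from h import *
totool([.489,.016,.23])
im,c,d=cloud("wrist"); cv2.imwrite("pics/w4.png",im); np.savez("w4.npz",im=im,c=c)
im,c,d=cloud("top"); np.savez("top4.npz",im=im,c=c)
E
```

```text
t 12.3 tcp [0.4868 0.0237 0.2568] yaw_z 1.5683 y [-0.007 -0.018 -1.   ] j [ 0.059  0.212  0.035  1.401 -0.017  0.062] F [-0.36  0.16 -0.23] M [ 0.011 -0.023  0.009] w 0.0855
units [ 0.012  0.134 -0.036]
```

View pics/w4.png

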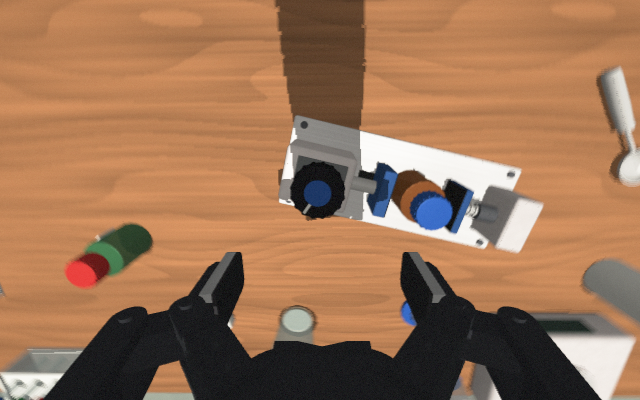

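The bottle stands upright between the jaw (383,190) and the rest plate (458,205). The wheel is in full view at (318,191) with its pointer at (308,211).

```bash
cat > meas.py <<'E'
from h import *
C=np.array([.5174,.1306]); a=np.radians(76.35); ey=np.array([np.cos(a),np.sin(a)]); ex=np.array([ey[1],-ey[0]])
def measure(f):
    z=np.load(f); im,c=z["im"].astype(int),z["c"]; c=np.nan_to_num(c,nan=-1)
    q=c[...,:2]-C; X=q@ex; Y=q@ey; Z=c[...,2]; b,g,r=[im[...,i] for i in range(3)]
    bl=(b>60)&(b>1.5*r)&(b>1.4*g)
    w=(np.abs(X)<.04)&(np.abs(Y+.118)<.045)&(Z>.1)&(Z<.15)
    wt=w&(Z>.126); cc=lambda m:(1e3*np.array(cv2.minEnclosingCircle(np.c_[X[m],Y[m]].astype(np.float32))[0]),1e3*cv2.minEnclosingCircle(np.c_[X[m],Y[m]].astype(np.float32))[1])
    print(f,"wheel",wt.sum(),cc(wt),"world",(C+cc(wt)[0][0]/1e3*ex+cc(wt)[0][1]/1e3*ey).round(4))
    wb=w&bl; print("hub",wb.sum(),cc(wb))
    cap=bl&(np.abs(X)<.04)&(np.abs(Y-.01)<.05)&(Z>.108)&(Z<.125)
    if cap.sum(): print("cap",cap.sum(),cc(cap),"z",np.median(Z[cap]))
    for n,y in(("jaw",-.03),("rest",.06)):
        m=bl&(np.abs(X)<.04)&(np.abs(Y-y)<.022)&(Z>.068)&(Z<.085)
        if m.sum(): print(n,m.sum(),"X",1e3*np.percentile(X[m],[2,98]).round(4),"Y",1e3*np.percentile(Y[m],[3,50,97]).round(4),"Z",np.median(Z[m]).round(4))
if __name__=="__main__":
    import sys
    for f in sys.argv[1:]: measure(f)
E
python3 meas.py w4.npz top4.npz top0.npz
```

```text
w4.npz wheel 2243 (array([  -1.69242464, -117.9792881 ]), 28.67686003446579) world [0.4879 0.0164]
hub 564 (array([  -1.73038826, -117.667377  ]), 14.31200746446848)
cap 1015 (array([-4.76924749, 11.59062702]), 20.80940641462803) z 0.11537955789218704
jaw 610 X [-31.   24.4] Y [-42.7 -35.5 -27.5] Z 0.0734
rest 291 X [-30.8  22.8] Y [61.2 64.8 69. ] Z 0.0733
top4.npz wheel 0 (array([0., 0.]), 0.0) world [0.5174 0.1306]
hub 0 (array([0., 0.]), 0.0)
cap 166 (array([-2.43888539, 14.20871262]), 19.73075605928898) z 0.1164519876203634
jaw 27 X [-28.2  26.8] Y [-38.1 -32.  -26.1] Z 0.0746
rest 58 X [-27.6  26. ] Y [64.1 67.9 71.7] Z 0.0744
top0.npz wheel 340 (array([-5.85605521e-02, -1.15749151e+02]), 28.49164605140686) world [0.49   0.0181]
hub 100 (array([  -0.2537035 , -115.32047391]), 14.910150319337845)
jaw 106 X [-27.2  25.8] Y [-39.1 -32.5 -25.7] Z 0.0743
rest 58 X [-27.5  25.9] Y [64.1 67.6 71.3] Z 0.0755
```

Emit:
move_arm(increments=[{"grip": 0,"linear": [0,0.05,-0.03],"twist": -0.075},{"grip": 0,"linear": [0,0.04,0],"twist": -0.075},{"grip": 0,"linear": [0,0,0],"twist": -0.075},{"grip": 0,"linear": [0,0,0],"twist": -0.075},{"grip": 0,"linear": [0,0,0],"twist": -0.075}])

```text
clock: 12.9
eef_pos: [0.4857, 0.0171, 0.2369]
tool_rot: [0.663, 0.251, -0.262, -0.654]
ft_force: [-0.2, 0.8, 0.0]
grip_width: 0.0854
```

Emit:
move_arm(increments=[{"grip": 0,"linear": [0,0,0],"twist": -0.075},{"grip": 0,"linear": [0,0,0],"twist": -0.075},{"grip": 0,"linear": [0,0,0],"twist": -0.075},{"grip": 0,"linear": [0,0,0],"twist": -0.075},{"grip": 0,"linear": [0,0,0],"twist": 0}])

```text
clock: 13.4
eef_pos: [0.4846, 0.017, 0.2356]
tool_rot: [0.556, 0.432, -0.446, -0.552]
ft_force: [0.6, 0.0, -0.3]
grip_width: 0.0853
```

```bash
python3 - <<'E'
from h import *
totool([.4885,.0168,.165])
im,c,d=cloud("wrist"); np.savez("w5.npz",im=im,c=c)
import meas; meas.measure("w5.npz")
E
```

```text
t 13.4 tcp [0.4846 0.017  0.2356] yaw_z 2.911 y [-0.012 -0.018 -1.   ] j [ 0.046  0.219 -0.012  1.353 -0.017 -1.294] F [ 0.55  0.01 -0.3 ] M [-0.02  -0.106 -0.024] w 0.0853
units [ 0.011  0.353 -0.022]
w5.npz wheel 2582 (array([  -1.46063243, -117.70518124]), 28.757205232977867) world [0.4882 0.0166]
hub 661 (array([  -1.63280638, -117.61042476]), 14.467156492173672)
cap 920 (array([-3.51100788, 11.68332249]), 20.789392292499542) z 0.1152121156605674
jaw 600 X [-29.   25.5] Y [-42.7 -36.5 -28.1] Z 0.0733
rest 146 X [-30.1  26.1] Y [61.6 65.7 68.7] Z 0.0731
```

Emit:
move_arm(increments=[{"grip": 0,"linear": [0.01,0.1,-0.02],"twist": 0},{"grip": 0,"linear": [0,0.12,0],"twist": 0},{"grip": 0,"linear": [0,0.1,0],"twist": 0},{"grip": 0,"linear": [0,0,0],"twist": 0},{"grip": 0,"linear": [0,0,0],"twist": 0}])

```text
clock: 13.95
eef_pos: [0.4892, 0.0169, 0.1708]
tool_rot: [0.562, 0.426, -0.439, -0.557]
ft_force: [0.6, -0.1, 0.9]
grip_width: 0.0858
```

```bash
python3 -c "
from h import *
totool([.4884,.0168,.096])"
```

```text
t 13.95 tcp [0.4892 0.0169 0.1708] yaw_z 2.8863 y [-0.009 -0.018 -1.   ] j [ 0.045  0.264 -0.126  1.191 -0.017 -1.27 ] F [ 0.58 -0.1   0.94] M [ 0.029 -0.057  0.005] w 0.0858
units [0.006 0.374 0.002]
```

Emit:
move_arm(increments=[{"grip": 0,"linear": [0.005,0.1,0.003],"twist": 0},{"grip": 0,"linear": [0,0.12,0],"twist": 0},{"grip": 0,"linear": [0,0.1,0],"twist": 0},{"grip": 0,"linear": [0,0.02,0],"twist": 0},{"grip": 0,"linear": [0,0,0],"twist": 0}])

```text
clock: 14.45
eef_pos: [0.4936, 0.0171, 0.1078]
tool_rot: [0.567, 0.427, -0.433, -0.556]
ft_force: [0.3, -0.2, 0.5]
grip_width: 0.0854
```

```bash
python3 -c "
from h import *
totool([.4884,.0168,.096])"
```

```text
t 14.45 tcp [0.4936 0.0171 0.1078] yaw_z 2.8771 y [ 0.003 -0.017 -1.   ] j [ 0.045  0.319 -0.228  1.023 -0.017 -1.261] F [ 0.27 -0.25  0.49] M [ 0.028  0.018 -0.033] w 0.0854
units [-0.007  0.059  0.025]
```

Emit:
move_arm(increments=[{"grip": 0,"linear": [-0.005,0.04,0.022],"twist": 0},{"grip": 0,"linear": [0,0.02,0.005],"twist": 0},{"grip": 0,"linear": [0,0,0],"twist": 0},{"grip": 0.3,"linear": [0,0,0],"twist": 0},{"grip": 0.6,"linear": [0,0,0],"twist": 0}])

```text
clock: 14.95
eef_pos: [0.4906, 0.0176, 0.099]
tool_rot: [0.569, 0.428, -0.43, -0.555]
ft_force: [0.3, 0.1, 0.1]
grip_width: 0.0588
```

Emit:
move_arm(increments=[{"grip": 1,"linear": [0,0,0],"twist": 0},{"grip": 1,"linear": [0,0,0],"twist": 0},{"grip": 1,"linear": [0,0,0],"twist": 0},{"grip": 1,"linear": [0,0,0],"twist": 0},{"grip": 1,"linear": [0,0,0],"twist": 0}])

```text
clock: 15.45
eef_pos: [0.4892, 0.018, 0.0995]
tool_rot: [0.568, 0.428, -0.431, -0.556]
ft_force: [-1.1, 0.2, 0.7]
grip_width: 0.0547
```

```bash
python3 -c "
from h import *
totool([.4884,.0168,.096])"
```

```text
t 15.45 tcp [0.4892 0.018  0.0995] yaw_z 2.8756 y [ 0.007 -0.016 -1.   ] j [ 0.047  0.316 -0.256  0.992 -0.016 -1.258] F [-1.12  0.19  0.74] M [ 0.056  0.067 -0.011] w 0.0547
units [-0.007  0.018  0.003]
```

Emit:
move_arm(increments=[{"grip": 1,"linear": [0,0,0],"twist": 0.05},{"grip": 1,"linear": [0,0,0],"twist": 0.05},{"grip": 1,"linear": [0,0,0],"twist": 0.05},{"grip": 1,"linear": [0,0,0],"twist": 0.05},{"grip": 1,"linear": [0,0,0],"twist": 0.05}])

```text
clock: 15.95
eef_pos: [0.4899, 0.0176, 0.0996]
tool_rot: [0.659, 0.273, -0.272, -0.646]
ft_force: [-0.3, -0.8, 1.1]
grip_width: 0.0543
```

```bash
python3 -c "
from h import *
totool([.4892,.0180,.0985])"
```

```text
t 15.95 tcp [0.4899 0.0176 0.0996] yaw_z 2.3617 y [ 0.008 -0.017 -1.   ] j [ 0.047  0.317 -0.254  0.993 -0.017 -0.744] F [-0.25 -0.82  1.12] M [0.17  0.508 0.358] w 0.0543
units [-0.001  0.005  0.004]
```

Emit:
move_arm(increments=[{"grip": 1,"linear": [0,0,0],"twist": 0.05},{"grip": 1,"linear": [0,0,0],"twist": 0.05},{"grip": 1,"linear": [0,0,0],"twist": 0.05},{"grip": 1,"linear": [0,0,0],"twist": 0.05},{"grip": 1,"linear": [0,0,0],"twist": 0.05}])

```text
clock: 16.45
eef_pos: [0.4904, 0.0169, 0.0996]
tool_rot: [0.707, 0.098, -0.095, -0.694]
ft_force: [-0.1, -2.6, -0.1]
grip_width: 0.0544
```

```bash
python3 -c "
from h import *
totool([.4892,.0180,.0985])"
```

```text
t 16.45 tcp [0.4904 0.0169 0.0996] yaw_z 1.8446 y [ 0.007 -0.017 -1.   ] j [ 0.045  0.319 -0.252  0.994 -0.017 -0.229] F [-0.1  -2.56 -0.1 ] M [0.28  0.418 0.469] w 0.0544
units [-0.004  0.005  0.007]
```

Emit:
move_arm(increments=[{"grip": 1,"linear": [0,0,0],"twist": 0.04},{"grip": 1,"linear": [0,0,0],"twist": 0.04},{"grip": 1,"linear": [0,0,0],"twist": 0.04},{"grip": 1,"linear": [0,0,0],"twist": 0.04},{"grip": 1,"linear": [0,0,0],"twist": 0.04}])

```text
clock: 16.95
eef_pos: [0.4904, 0.0161, 0.0996]
tool_rot: [0.711, -0.047, 0.051, -0.7]
ft_force: [-0.4, -1.2, 0.3]
grip_width: 0.0546
```

```bash
python3 - <<'E'
from h import *
state(); 
im,c,d=cloud("top"); np.savez("top6.npz",im=im,c=c); im,c,d=cloud("wrist"); np.savez("w6.npz",im=im,c=c); cv2.imwrite("pics/w6.png",im)
import meas; meas.measure("top6.npz"); meas.measure("w6.npz"); state()
E
```

```text
t 16.95 tcp [0.4904 0.0161 0.0996] yaw_z 1.4315 y [ 0.005 -0.016 -1.   ] j [ 0.043  0.32  -0.251  0.996 -0.017  0.182] F [-0.41 -1.16  0.29] M [0.139 0.373 0.487] w 0.0546
top6.npz wheel 0 (array([0., 0.]), 0.0) world [0.5174 0.1306]
hub 0 (array([0., 0.]), 0.0)
cap 173 (array([-2.3371242, 20.4837434]), 20.18062211573124) z 0.11674590762548392
jaw 107 X [-28.   25.8] Y [-22.2 -15.3  -8.6] Z 0.0748
rest 57 X [-27.8  26.1] Y [64.2 68.1 71.3] Z 0.0753
w6.npz wheel 11763 (array([  -6.53698295, -118.03521216]), 45.25485634803772) world [0.4832 0.0174]
hub 2345 (array([  -1.475233  , -117.29286611]), 14.859047718346119)
cap 4561 (array([-4.4822148, 18.3709152]), 21.371301263570786) z 0.11522258591829054
jaw 2026 X [-31.3  25.5] Y [-25.1 -18.3 -10. ] Z 0.0733
rest 490 X [-31.5  -7.9] Y [61.4 65.2 69.7] Z 0.0732
t 17.05 tcp [0.4904 0.0161 0.0996] yaw_z 1.4329 y [ 0.005 -0.016 -1.   ] j [ 0.043  0.32  -0.251  0.996 -0.017  0.181] F [-0.49 -1.14  0.35] M [ 0.242  0.321 -0.436] w 0.0542
```

Emit:
move_arm(increments=[{"grip": 1,"linear": [0,0,0],"twist": 0.04},{"grip": 1,"linear": [0,0,0],"twist": 0.04},{"grip": 1,"linear": [0,0,0],"twist": 0.04},{"grip": 1,"linear": [0,0,0],"twist": 0.04},{"grip": 1,"linear": [0,0,0],"twist": 0.04}])

```text
clock: 17.55
eef_pos: [0.4901, 0.0154, 0.0996]
tool_rot: [0.687, -0.185, 0.191, -0.676]
ft_force: [-1.1, -0.1, 0.3]
grip_width: 0.0542
```

```bash
python3 -c "
from h import *
state()"
```

```text
t 17.55 tcp [0.4901 0.0154 0.0996] yaw_z 1.0322 y [ 0.004 -0.018 -1.   ] j [ 0.042  0.32  -0.25   0.997 -0.018  0.581] F [-1.05 -0.05  0.29] M [0.048 0.42  0.444] w 0.0542
```

Emit:
move_arm(increments=[{"grip": 1,"linear": [0,0,0],"twist": 0.04},{"grip": 1,"linear": [0,0,0],"twist": 0.04},{"grip": 1,"linear": [0,0,0],"twist": 0.04},{"grip": 1,"linear": [0,0,0],"twist": 0.04},{"grip": 1,"linear": [0,0,0],"twist": 0.04}])

```text
clock: 18.05
eef_pos: [0.4896, 0.0148, 0.0996]
tool_rot: [0.636, -0.316, 0.324, -0.625]
ft_force: [0.9, -1.4, 0.2]
grip_width: 0.0544
```

```bash
python3 - <<'E'
from h import *
state(); 
im,c,d=cloud("top"); np.savez("top7.npz",im=im,c=c)
import meas; meas.measure("top7.npz")
E
```

```text
t 18.05 tcp [0.4896 0.0148 0.0996] yaw_z 0.631 y [ 0.002 -0.019 -1.   ] j [ 0.042  0.32  -0.25   0.999 -0.019  0.982] F [ 0.87 -1.36  0.25] M [0.071 0.645 0.439] w 0.0544
top7.npz wheel 0 (array([0., 0.]), 0.0) world [0.5174 0.1306]
hub 0 (array([0., 0.]), 0.0)
cap 175 (array([-2.22384511, 30.048972  ]), 19.7039395570755) z 0.11591857516925709
jaw 36 X [-26.1  24.6] Y [-12.5 -10.4  -8.1] Z 0.0746
rest 58 X [-27.5  26. ] Y [63.9 67.6 71.4] Z 0.0749
```

Emit:
move_arm(increments=[{"grip": 1,"linear": [0,0,0],"twist": 0.03},{"grip": 1,"linear": [0,0,0],"twist": 0.03},{"grip": 1,"linear": [0,0,0],"twist": 0.03},{"grip": 1,"linear": [0,0,0],"twist": 0.03},{"grip": 1,"linear": [0,0,0],"twist": 0.03}])

```text
clock: 18.6
eef_pos: [0.489, 0.0146, 0.0996]
tool_rot: [0.582, -0.405, 0.413, -0.571]
ft_force: [1.5, -2.9, 1.4]
grip_width: 0.0545
```

```bash
python3 - <<'E'
from h import *
state(); 
im,c,d=cloud("top"); np.savez("top8.npz",im=im,c=c)
import meas; meas.measure("top8.npz")
E
```

```text
t 18.6 tcp [0.489  0.0146 0.0996] yaw_z 0.3364 y [ 0.   -0.02 -1.  ] j [ 0.042  0.321 -0.249  1.002 -0.02   1.277] F [ 1.46 -2.91  1.41] M [0.134 0.871 0.45 ] w 0.0545
top8.npz wheel 0 (array([0., 0.]), 0.0) world [0.5174 0.1306]
hub 0 (array([0., 0.]), 0.0)
cap 167 (array([-1.67843222, 33.41159225]), 19.67541128396988) z 0.1166685514629451
jaw 11 X [-21.9  25.1] Y [-9.2 -8.6 -8.1] Z 0.072
rest 57 X [-27.8  25.8] Y [64.1 67.8 71.3] Z 0.0751
```

Emit:
move_arm(increments=[{"grip": 1,"linear": [0,0,0],"twist": 0.02},{"grip": 1,"linear": [0,0,0],"twist": 0.02},{"grip": 1,"linear": [0,0,0],"twist": 0.02},{"grip": 1,"linear": [0,0,0],"twist": 0.02},{"grip": 1,"linear": [0,0,0],"twist": 0.02}])

```text
clock: 19.15
eef_pos: [0.4886, 0.0145, 0.0996]
tool_rot: [0.541, -0.457, 0.466, -0.53]
ft_force: [0.2, -1.6, 2.0]
grip_width: 0.0544
```

```bash
python3 - <<'E'
from h import *
state(); 
im,c,d=cloud("top"); np.savez("top9.npz",im=im,c=c)
import meas; meas.measure("top9.npz")
E
```

```text
t 19.15 tcp [0.4886 0.0145 0.0996] yaw_z 0.1482 y [-0.002 -0.02  -1.   ] j [ 0.042  0.322 -0.248  1.004 -0.02   1.465] F [ 0.22 -1.64  1.96] M [0.145 0.863 0.536] w 0.0544
top9.npz wheel 0 (array([0., 0.]), 0.0) world [0.5174 0.1306]
hub 0 (array([0., 0.]), 0.0)
cap 171 (array([-1.92315131, 36.02505103]), 20.289622247219086) z 0.11638054325799613
rest 56 X [-27.4  26.5] Y [65.2 69.  72.9] Z 0.0747
```

Emit:
move_arm(increments=[{"grip": 1,"linear": [0,0,0],"twist": 0.02},{"grip": 1,"linear": [0,0,0],"twist": 0.02},{"grip": 1,"linear": [0,0,0],"twist": 0.02},{"grip": 1,"linear": [0,0,0],"twist": 0.02},{"grip": 1,"linear": [0,0,0],"twist": 0.02}])

```text
clock: 19.7
eef_pos: [0.4882, 0.0145, 0.0996]
tool_rot: [0.496, -0.506, 0.514, -0.484]
ft_force: [1.2, -1.5, 1.1]
grip_width: 0.0544
```

```bash
python3 - <<'E'
from h import *
state(); 
im,c,d=cloud("top"); np.savez("top10.npz",im=im,c=c)
import meas; meas.measure("top10.npz"); state()
E
```

```text
t 19.7 tcp [0.4882 0.0145 0.0996] yaw_z -0.0392 y [-0.004 -0.019 -1.   ] j [ 0.041  0.322 -0.247  1.006 -0.019  1.652] F [ 1.15 -1.49  1.05] M [0.29 1.06 0.56] w 0.0544
top10.npz wheel 0 (array([0., 0.]), 0.0) world [0.5174 0.1306]
hub 0 (array([0., 0.]), 0.0)
cap 170 (array([-2.01231358, 38.62126917]), 19.662074744701385) z 0.11661295277556583
rest 57 X [-26.3  25.3] Y [67.4 70.6 74.9] Z 0.0747
t 19.75 tcp [0.4882 0.0145 0.0996] yaw_z -0.0407 y [-0.004 -0.019 -1.   ] j [ 0.041  0.322 -0.247  1.007 -0.019  1.653] F [ 0.79 -2.01  1.33] M [0.311 1.005 0.203] w 0.0541
```

Emit:
move_arm(increments=[{"grip": 1,"linear": [0,0,0],"twist": 0.02},{"grip": 1,"linear": [0,0,0],"twist": 0.02},{"grip": 1,"linear": [0,0,0],"twist": 0.02},{"grip": 1,"linear": [0,0,0],"twist": 0.02},{"grip": 1,"linear": [0,0,0],"twist": 0.02}])

```text
clock: 20.25
eef_pos: [0.4878, 0.0146, 0.0996]
tool_rot: [0.446, -0.55, 0.557, -0.435]
ft_force: [1.3, -2.7, 1.8]
grip_width: 0.0544
```

```bash
python3 - <<'E'
from h import *
state(); 
im,c,d=cloud("top"); np.savez("top11.npz",im=im,c=c)
import meas; meas.measure("top11.npz"); state()
E
```

```text
t 20.25 tcp [0.4878 0.0146 0.0996] yaw_z -0.2266 y [-0.006 -0.017 -1.   ] j [ 0.041  0.323 -0.246  1.009 -0.017  1.838] F [ 1.31 -2.71  1.82] M [0.355 1.069 0.653] w 0.0544
top11.npz wheel 0 (array([0., 0.]), 0.0) world [0.5174 0.1306]
hub 0 (array([0., 0.]), 0.0)
cap 172 (array([-1.75615703, 40.93357548]), 19.813643768429756) z 0.11639040541189218
rest 54 X [-26.4  25.6] Y [69.9 73.1 76.9] Z 0.0745
t 20.3 tcp [0.4878 0.0147 0.0996] yaw_z -0.2282 y [-0.006 -0.017 -1.   ] j [ 0.041  0.323 -0.246  1.009 -0.017  1.84 ] F [ 0.34 -1.68  1.62] M [0.466 0.998 0.261] w 0.0548
```

Emit:
move_arm(increments=[{"grip": 1,"linear": [0,0,0],"twist": 0.01},{"grip": 1,"linear": [0,0,0],"twist": 0.01},{"grip": 1,"linear": [0,0,0],"twist": 0.01},{"grip": 1,"linear": [0,0,0],"twist": 0.01},{"grip": 1,"linear": [0,0,0],"twist": 0.01}])

```text
clock: 20.8
eef_pos: [0.4876, 0.0148, 0.0996]
tool_rot: [0.417, -0.571, 0.578, -0.407]
ft_force: [1.6, -2.3, 1.8]
grip_width: 0.0543
```

```bash
python3 - <<'E'
from h import *
state(); 
im,c,d=cloud("top"); np.savez("top12.npz",im=im,c=c)
import meas; meas.measure("top12.npz"); state()
E
```

```text
t 20.8 tcp [0.4876 0.0148 0.0996] yaw_z -0.327 y [-0.007 -0.016 -1.   ] j [ 0.04   0.323 -0.246  1.009 -0.016  1.938] F [ 1.56 -2.32  1.78] M [0.537 1.072 0.689] w 0.0543
top12.npz wheel 0 (array([0., 0.]), 0.0) world [0.5174 0.1306]
hub 0 (array([0., 0.]), 0.0)
cap 176 (array([-2.15875031, 40.93407467]), 19.8412723839283) z 0.11623311694614286
rest 53 X [-26.2  24.8] Y [70.6 74.4 78.3] Z 0.0741
t 20.85 tcp [0.4877 0.0148 0.0996] yaw_z -0.3278 y [-0.007 -0.016 -1.   ] j [ 0.04   0.323 -0.246  1.009 -0.016  1.939] F [ 0.83 -2.39  1.74] M [0.582 1.051 0.456] w 0.0542
```

Emit:
move_arm(increments=[{"grip": 1,"linear": [0,0,0],"twist": 0},{"grip": 0.2,"linear": [0,0,0],"twist": 0},{"grip": 0,"linear": [0,0,0],"twist": 0},{"grip": 0,"linear": [0,0,0],"twist": 0},{"grip": 0,"linear": [0,0,0],"twist": 0}])

```text
clock: 21.35
eef_pos: [0.4891, 0.0148, 0.0999]
tool_rot: [0.415, -0.571, 0.58, -0.406]
ft_force: [0.9, 0.1, 0.2]
grip_width: 0.0853
```

Emit:
move_arm(increments=[{"grip": 0,"linear": [0,0,0],"twist": 0},{"grip": 0,"linear": [0,-0.05,0],"twist": 0},{"grip": 0,"linear": [0,-0.12,0],"twist": 0},{"grip": 0,"linear": [0,-0.2,0],"twist": 0},{"grip": 0,"linear": [0,-0.2,0],"twist": 0}])

```text
clock: 21.85
eef_pos: [0.485, 0.0167, 0.2131]
tool_rot: [0.419, -0.574, 0.577, -0.402]
ft_force: [1.2, -0.4, -0.3]
grip_width: 0.0855
```

Emit:
move_arm(increments=[{"grip": 0,"linear": [0,-0.2,0],"twist": 0},{"grip": 0,"linear": [0,-0.1,0],"twist": 0},{"grip": 0,"linear": [0,0,0],"twist": 0},{"grip": 0,"linear": [0,0,0],"twist": 0},{"grip": 0,"linear": [0,0,0],"twist": 0}])

```text
clock: 22.35
eef_pos: [0.4882, 0.0181, 0.2838]
tool_rot: [0.415, -0.571, 0.58, -0.406]
ft_force: [-0.5, -0.5, -1.6]
grip_width: 0.0858
```

```bash
python3 - <<'E'
from h import *
state(); 
im,c,d=cloud("top"); np.savez("top13.npz",im=im,c=c)
im2,_,_=cloud("scene"); cv2.imwrite("pics/s13.png",np.vstack([cv2.resize(im2[130:250,240:400],(400,300)),cv2.resize(im[180:280,215:375],(400,250))]))
import meas; meas.measure("top13.npz")
a=np.load("top0.npz")["im"].astype(int); dd=(np.abs(a-im).max(-1)>60)
for n,bx in(("spare",(425,455,188,214)),("beaker",(335,366,128,162)),("cyl",(262,292,130,168)),("timer",(385,415,142,168)),("wash",(152,190,155,190)),("spoon",(170,210,228,285))): print(n,dd[bx[2]:bx[3],bx[0]:bx[1]].sum())
E
```

```text
t 22.35 tcp [0.4882 0.0181 0.2838] yaw_z -0.3312 y [-0.002 -0.018 -1.   ] j [ 0.048  0.204  0.093  1.463 -0.018  1.95 ] F [-0.47 -0.46 -1.64] M [ 0.038  0.015 -0.031] w 0.0858
top13.npz wheel 0 (array([0., 0.]), 0.0) world [0.5174 0.1306]
hub 0 (array([0., 0.]), 0.0)
cap 173 (array([-2.44058482, 41.30204394]), 19.589537754654884) z 0.11649947183419339
rest 54 X [-24.5  25.6] Y [70.9 74.4 77.9] Z 0.0747
spare 0
beaker 0
cyl 0
timer 0
wash 0
spoon 0
```

View pics/s13.png

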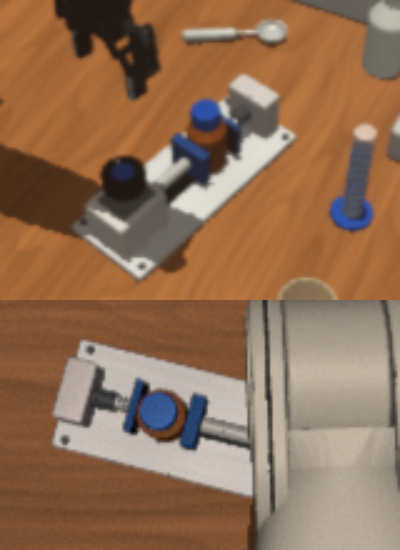

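The bottle stands upright between the jaw and the rest plate, and the gripper is clear. The rest deflection held at about 6.6 mm after I let go, and none of the other things has moved.

```bash
python3 -c "
from h import *
bot.job_done(); state()"
```

```text
the job is handed in; nothing more can be done
the job is handed in; nothing more can be done
```

The amber bottle is standing in the clamp and the wheel is wound to the set feel. I let go of everything and handed the job in at about 22 s on the robot's clock; no verdict was reported.

- **Placing:** I gripped the bottle by its cap and set it down in the bay. The downward push reached about 17 N at the end, and I eased that off before opening the fingers. On the way down the bottle probably touched the jaw lightly (about 2 N). I moved it clear before setting it down.
- **Winding:** I turned the wheel about 3.2 rad clockwise in a single grasp, without slipping: over the first 1.44 rad the jaw moved 17.2 mm, as it should. It turned at about 0.44 N m when free and 0.69 N m at the end.
- **Last checks:** After release, the rest plate was pushed back about 6.6 mm, which is about 17 N. The bottle was upright and about 2 mm off the centre line. The other bench items showed no change in the top picture.
- **Disagreement:** The torque rise of 0.25 N m suggests about 21 N, against 17 N from the plate. Torque readings varied by about 0.05 N m, so I trust the plate figure more. Both lie within the 12 to 23 N allowed.

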